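# Demould a casting and balance it on the dome

## Robot

A 6-joint arm with a two-finger parallel gripper is mounted at the origin on the work surface. World frame = base frame: x ahead of the robot, y to its left, z up, the work surface at z = 0. Lengths are in m, angles in degrees, forces in N, time in s.
With the tool pointing down it reaches from about 0.3 to 0.75 m from the base axis. Payload 8.5 kg.
Tool frame: the origin (TCP) lies at the very end of the fingers, on their centre line; the grasp point (between the pads) lies manip.hold_point_z behind it (manip.hold_point_z is the distance from the TCP to the grasp point, in m); z points along the fingers, x is the direction in which the jaws open and shut, and the axes are right-handed (so a half turn about z gives the same grasp; the last joint's range is limited). The gripper opens to 88 mm and grips with 3 to 60 N. Pads are 18 mm wide; open, the fingers measure 123 mm over their backs; the gripper's body (75 mm by 187 mm) begins 45 mm behind the grasp point.
Start: joints at [-77.538, 21.807, 74.336, -0, 83.858, -12.336], TCP at [0.231, -0.499, 0.239] pointing down, gripper open.
Joint ranges: [-178.18, 178.18], [-50.72, 133.34], [12.68, 142.11], [-81.47, 261.47], [9.98, 163.14], [-165.26, 165.26]. Speed limits (degrees/s): [136.94, 136.94, 180, 180, 180, 180].

## Interface

Orientations are given as [roll, pitch, yaw] about the fixed x, y, z axes, in that order (R = Rz(yaw) Ry(pitch) Rx(roll)).
In Python, from plant import manip gives the robot as it stands.
- The arm moves only by the tool drive_tool, never from a script. Its argument "moves" is a list of rows, each a list of 3 entries, a list of its own where there are three numbers: the shift along the tool's x, y, z in cm, then the turn, a rotation vector about the tool's x, y, z in rad, then the closure, from -1 (fully open) to 1 (shut). In form: [[[dx, dy, dz], [ax, ay, az], fingers], ...]. A call has 1 to 5 rows; each row is the pose to reach, as a shift and turn from the pose commanded when the call began, along the tool's axes at that moment; what a row does not reach only later rows make up. A row lasts 1/12 s, in which the tool goes at most 41.7 mm and 7.16 degrees, less where a joint would pass 70% of its speed; a pose out of reach is approached as far as the arm can. A call with a gripper value outside its range is refused whole. The fingers move at their own pace and stop on an object; "force" is the grip in N (left out, the last holds). Time passes only in rows, so rows that repeat a pose let the fingers close. It gives the time, the measured TCP pose, the force and the opening at its end, in the units of the state.
- manip.get_state(): the state, without advancing time (a new reading comes with each control period).
- manip.get_image(name): name is "scene" or "top" or "wrist"; returns a dict with "image" (400x640x3 uint8, red, green, blue), "range_z" (400x640 float32, m along the optical axis (not along the pixel's ray), 0 where there is no reading), "fx", "fy", "cx", "cy" (pixels), "rvec" (rotation vector, rad) and "tvec" (3), from world to camera coordinates, as OpenCV has them. Camera axes: x right, y down, z forward; pixel columns grow to the right and rows downward; lengths in m; the calibration is good to about 2 mm. A picture is of the moment at which its call begins.
- manip.sign_off(): hands the job in, once; it reports no verdict.
The state is a dict: "time_s": time; "joints": joint angles; "joint_velocities": joint speeds; "joint_efforts": joint torques, N m; "tool_pos": TCP position; "ee_rot": TCP orientation; "force": force on the tool from outside, world axes, zero at the start; "ft_torque": the same for the moment, N m; "finger_gap": finger opening in m.
Only numpy, scipy, OpenCV 4.12 (cv2) and the standard library are available. Lean on these libraries where they do the work, as an engineer would, in place of code of your own. Each camera call takes 0.05 s, during which the arm holds its last target.

## Task

Swing the retaining strap fully clear of the long casting, lift the casting out of its die, and set it right side up on the steel dome of the balance rest so that it stays balanced there, level and still, on the dome alone. Leave the round flange in its own die, do not push the slotted steel block or the white tub about, and keep the arm off the dial gauge stand.

Things in the scene. Friction and masses are not known exactly. Their poses are not given: they have to be found in the camera images.
- casting_mid (a point): Long grey zinc casting, 0.4 kg: bar 14 mm thick, 44 mm round head centred 38 mm to -x, 20 mm wide arm ending 79 mm to +x. Upright rib (36 along x, 12 along y, 32 mm tall on the bar) right over its balance point. This point: rib's centre line, 23 mm above the flat underside, 23 mm below the rib's top. z up. Starts in the long die's cavity, axes as the die's, arm under the strap.
- die_cavity (a point): Long die half: fixed dark block, 40 mm high; from here 86 mm to -x, 94 to +x, 48 to each side. Point: floor of its open cavity under the rib, 28 mm above the bench; x along the casting's arm. Cavity 12 mm deep, 2 mm play; casting's bar stands 2 mm proud of the block, its rib 34. Two guide pillars, 14 mm thick, 28 mm above the block, at x = -73, y = +-36 mm.
- strap (a joint): Angle (rad) of the retaining strap, a flat steel bar 14 mm wide, 6 thick, swivelling level on the long die. 0: across the casting's arm, pointing to the die's +y; grows clockwise seen from above, towards the die's +x, to 1.8. Below 0.9 it still covers the arm; past 1.2 it is fully clear. Stays where left (friction 0.08 N m). Starts at 0 to 0.35.
- strap_pivot (a point): The strap's swivel axis (vertical), on the strap's underside, 43.5 mm above the bench, at x = 48, y = -34 mm from the cavity point in the die's axes. The strap's top is 6 mm higher, a pivot head another 6 mm.
- strap_knob (a point): Middle of the strap's black upright knob, a round pin 16 mm in diameter and 32 mm high (16 mm above and below this point), standing on the strap 66 mm from the pivot axis. The strap ends 11 mm past it.
- dome_top (a point): Highest point, 77 mm above the bench, of the balance rest: a fixed polished steel dome (ball surface of 55 mm radius) on a round foot 132 mm across.
- flange_mid (a point): Round flange (64 mm disc, 14 thick, with a 30 mm boss; 34 mm high in all) lying in the round cavity of a second, shorter die half (fixed dark block 130 x 116 mm, 40 mm high, two guide pillars 28 mm above it near opposite corners). Point at half its height. To be left alone.
- vee_mid (a point): Loose slotted steel block, 50 x 40 x 36 mm high (open slot 26 mm wide along its y), between the robot and the work; point at half its height. To be left alone.
- tub_mid (a point): Loose open white plastic tub, 90 mm across at most, 55 mm high, beyond the work; point at half its height. To be left alone.
- gauge: Fixed dial gauge stand beyond the work: base 46 x 46 x 40 mm, then a thin post to 180 mm high, with a round dial 36 mm across at 150 mm that stands out 25 mm to its -x. Origin at its foot on the bench. Not to be touched.
There are look-alikes about, which are no part of the job. What is shaped like the part that bears casting_mid but green or yellow is not meant. Leave any turquoise look-alike of the part that bears die_cavity alone.

How it is judged:
By the outcome, as a careful person would: the job done as asked, in the order asked, and still so for the second after the job is handed in, with the robot touching nothing.
It also fails if it takes over 64 s, if anything falls off the work surface, if the arm or the gripper's body presses on something with over 40 N, if the wrist force passes 120 N, or if a joint passes its speed limit or range.

## Working session

There is one attempt and no reset: what is moved stays moved. The work goes in short steps, Python scripts to look and compute and a tool call to move; the robot and the scene stay as the last step left them, time stands still between calls to the robot, and variables do not carry over. Pictures are saved under pics/ and viewed, and the job is handed in when it is done.

Besides the shell and the picture viewer there is one more tool, called after "Request:" as name(argument=value, ...) on one line, values as JSON. drive_tool: Moves the arm, as the interface text tells. Its arguments: {"type":"object","properties":{"moves":{"type":"array"},"force":{"type":"number"}},"required":["moves"]}

```bash
mkdir -p pics; ls; cat > h.py <<'E'
import numpy as np, cv2, sys
from plant import manip
def grab(n):
    d=manip.get_image(n); 
    np.savez('last_%s.npz'%n, **{k:np.asarray(v) for k,v in d.items()})
    return d
def load(n): 
    z=np.load('last_%s.npz'%n); return {k:z[k] for k in z.files}
def save(d,p,crop=None,s=1):
    im=np.asarray(d['image'])[:,:,::-1]
    if crop: x0,y0,x1,y1=crop; im=im[y0:y1,x0:x1]
    if s!=1: im=cv2.resize(im,None,fx=s,fy=s,interpolation=cv2.INTER_CUBIC)
    cv2.imwrite('pics/'+p,im)
def RT(d): return cv2.Rodrigues(np.asarray(d['rvec'],float).reshape(3))[0],np.asarray(d['tvec'],float).reshape(3)
def plane(d,u,v,z):
    R,t=RT(d); r=R.T@np.array([(u-d['cx'])/d['fx'],(v-d['cy'])/d['fy'],1.]); c=-R.T@t
    return c+r*(z-c[2])/r[2]
def cloud(d):
    R,t=RT(d); Z=np.asarray(d['range_z'],float); v,u=np.mgrid[:Z.shape[0],:Z.shape[1]]
    P=np.stack([(u-d['cx'])/d['fx']*Z,(v-d['cy'])/d['fy']*Z,Z],-1)
    W=(P-t)@R; W[Z<=0]=np.nan; return W
def proj(d,p):
    R,t=RT(d); q=R@np.asarray(p,float)+t; return d['fx']*q[0]/q[2]+d['cx'],d['fy']*q[1]/q[2]+d['cy']
E
python3 - <<'E'
from h import *
for n in('scene','top','wrist'):
    d=grab(n); save(d,n+'0.png'); R,t=RT(d); print(n,d['fx'],d['cx'],d['cy'],-R.T@t)
print(manip.get_state(), manip.hold_point_z)
E
```

```text
pics
scene 397.02818127712425 317.3571558176037 199.6459682607667 [0.97231543 0.28688162 0.9369812 ]
top 419.4424511493227 318.4257085617258 192.66830099443916 [ 0.31677944 -0.09944637  1.37733645]
wrist 277.4835148177644 324.0323056434181 198.0801869386545 [ 0.30534438 -0.4654596   0.38444657]
{'time_s': 0.15, 'joints': array([-7.75393606e+01,  2.18305766e+01,  7.43704229e+01,  4.48584244e-04,
        8.38576078e+01, -1.23367694e+01]), 'joint_velocities': array([-0.01417384, -0.16280604, -0.13578873, -0.02046643,  0.0014429 ,
       -0.06739477]), 'joint_efforts': array([ 2.02783318e-03, -4.38082480e+01, -2.24614978e+01,  7.13316444e-02,
        3.43550043e-02, -8.98039957e-05]), 'tool_pos': array([ 0.23062224, -0.49908895,  0.23831974]), 'ee_rot': array([-1.79987042e+02,  5.71586771e-02, -6.52026330e+01]), 'force': array([-0.44620666,  0.59509623,  1.13474292]), 'ft_torque': array([-0.01033076, -0.04102012,  0.00787147]), 'finger_gap': 0.0881286819434923} 0.0187
```

View pics/scene0.png

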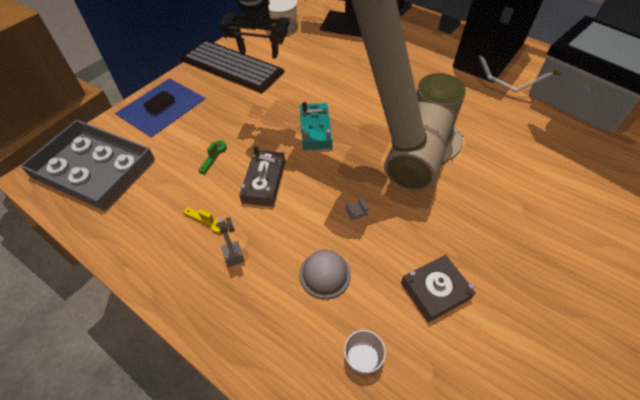

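View pics/top0.png

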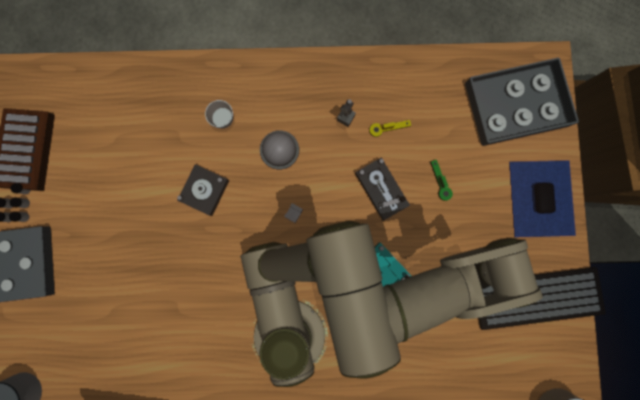

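View pics/wrist0.png

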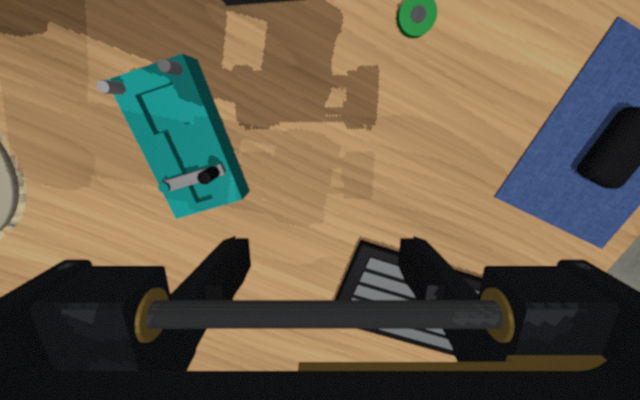

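The real long die with the grey casting is dark, at top pixel (381,188) and scene (263,178). Things it could be confused with, in the top image: the turquoise die (388,265), the green casting look-alike (441,180), the yellow one (390,128) and the short die with the round flange (203,189). I'll crop in on my choice.

```bash
python3 - <<'E'
from h import *
d=load('top'); save(d,'top_c.png',(340,140,430,230),6)
d=load('scene'); save(d,'scene_c.png',(220,130,310,220),6)
d=load('top');W=cloud(d)
for n,p in dict(die=(381,188),dome=(279,149),vee=(293,212),tub=(219,115),gauge=(346,112),fl=(203,189)).items(): print(n,W[p[1],p[0]].round(3))
E
```

```text
die [ 0.46  -0.304  0.05 ]
dome [0.588 0.017 0.075]
vee [ 0.392 -0.021  0.018]
tub [0.723 0.222 0.005]
gauge [ 0.682 -0.193  0.146]
fl [0.469 0.26  0.061]
```

View pics/top_c.png

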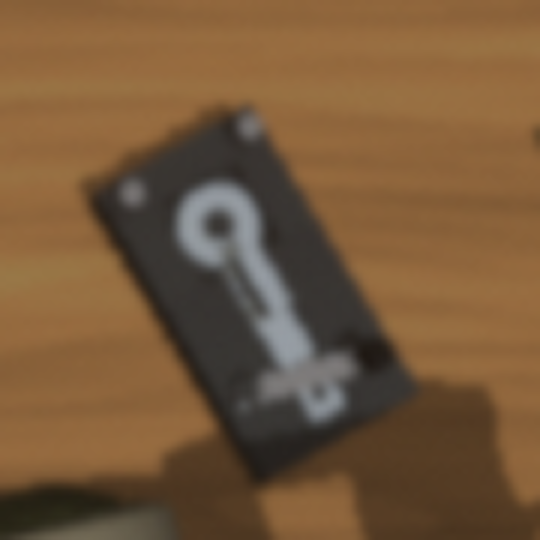

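View pics/scene_c.png

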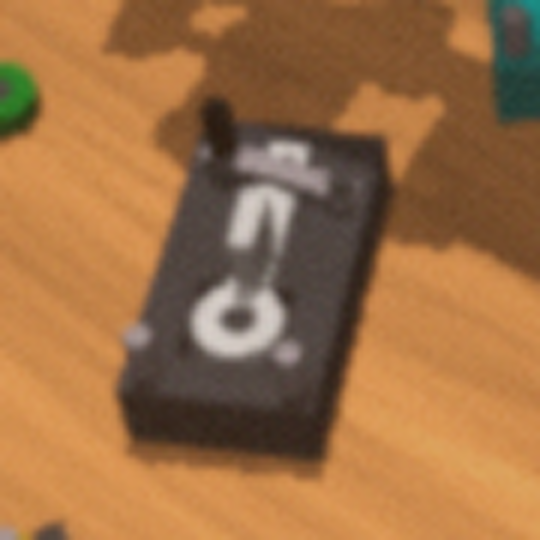

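The crop confirms the choice. It shows a dark block with a grey casting: round head at crop px (218,225), arm end at (322,405), strap across the arm, knob at (375,348), and pillars at the head end, (132,193) and (250,125). Next I'll measure it.

```bash
cat > meas.py <<'E'
from h import *
def rect_top(W,c,zlo,zhi,r):
    m=(np.abs(W[...,0]-c[0])<r)&(np.abs(W[...,1]-c[1])<r)&(W[...,2]>zlo)&(W[...,2]<zhi)
    P=W[m]; rr=cv2.minAreaRect(P[:,:2].astype(np.float32)); return m.sum(),rr,cv2.boxPoints(rr)
E
python3 - <<'E'
from meas import *
for n in('top','scene'):
    d=load(n);W=cloud(d)
    k,rr,b=rect_top(W,(0.46,-0.30),0.034,0.047,0.14); print(n,k,rr,b.round(4).tolist())
    k,rr,b=rect_top(W,(0.392,-0.021),0.028,0.045,0.05); print(n,'vee',k,rr)
    m=(np.hypot(W[...,0]-0.588,W[...,1]-0.017)<0.035)&(W[...,2]>0.06); P=W[m]
    A=np.c_[2*P,np.ones(len(P))]; s=np.linalg.lstsq(A,(P**2).sum(1),rcond=None)[0]; print('dome',len(P),s[:3],np.sqrt(s[3]+s[:3]@s[:3]))
    m=(W[...,2]>0.010)&(np.hypot(W[...,0]-0.588,W[...,1]-0.017)<0.06);print((W[m][:,:2].max(0)+W[m][:,:2].min(0))/2)
    bench=W[(np.abs(W[...,2])<0.02)][:,2]; print('bench',np.median(bench))
E
```

```text
top 1357 ((0.46134036779403687, -0.31091517210006714), (0.18001283705234528, 0.09791281819343567), 28.62177848815918) [[0.3589000105857849, -0.3111000061035156], [0.4058000147342682, -0.3970000147819519], [0.5637999773025513, -0.3107999861240387], [0.5169000029563904, -0.2248000055551529]]
top vee 95 ((0.3898354172706604, -0.02174617536365986), (0.03951764479279518, 0.04948961362242699), 58.51194763183594)
dome 329 [0.59684875 0.02082535 0.04250828] 0.03747869432222221
[0.59187388 0.01748686]
bench 0.0010781106093470819
scene 1253 ((0.4601297676563263, -0.3075997233390808), (0.18616631627082825, 0.09742416441440582), 28.15475082397461) [[0.35510000586509705, -0.3086000084877014], [0.4009999930858612, -0.3944999873638153], [0.5651999711990356, -0.30660000443458557], [0.5192000269889832, -0.2206999957561493]]
scene vee 140 ((0.3898119032382965, -0.017946049571037292), (0.042008526623249054, 0.05223219841718674), 57.590030670166016)
dome 408 [0.59995956 0.02407928 0.02986123] 0.04769235377352418
[0.59299667 0.01878006]
bench 0.0004272139809181529
```

```bash
cat > go.py <<'E'
from h import *
from scipy.spatial.transform import Rotation as Ro
def cur():
    s=manip.get_state(); return s,np.asarray(s['tool_pos']),Ro.from_euler('xyz',s['ee_rot'],degrees=True)
def to(p,yaw=None):
    """shift(cm), rotvec to world point p, tool down with yaw deg"""
    s,c,R=cur()
    sh=R.inv().apply(np.asarray(p)-c)*100
    rv=np.zeros(3)
    if yaw is not None: rv=(R.inv()*Ro.from_euler('xyz',[180,0,yaw],degrees=True)).as_rotvec()
    print('t',round(s['time_s'],2),'pos',c.round(4),'rot',np.round(s['ee_rot'],2),'gap',round(s['finger_gap'],4),'F',np.round(s['force'],1))
    print(' shift cm',sh.round(2),'|',np.linalg.norm(sh).round(2),'rv',rv.round(4)); return sh,rv
E
python3 - <<'E'
from go import *
to([0.39,-0.342,0.19],-61.6)
d=load('top');W=cloud(d)
m=(W[...,0]>0.2)&(W[...,0]<0.36)&(W[...,1]<-0.2)&(W[...,1]>-0.42)&(W[...,2]>0.03)&(W[...,2]<0.5)
im=d['image'].astype(int); tq=(im[...,1]>im[...,0]+40)&(im[...,2]>im[...,0]+40)
P=W[tq]; print('turq',np.nanmin(P,0),np.nanmax(P,0))
d=load('scene');W=cloud(d); im=d['image'].astype(int); tq=(im[...,1]>im[...,0]+40)&(im[...,2]>im[...,0]+40)
P=W[tq]; print('turq',np.nanpercentile(P,2,0),np.nanpercentile(P,98,0))
E
```

```text
t 0.15 pos [ 0.2306 -0.4991  0.2383] rot [-1.7999e+02  6.0000e-02 -6.5200e+01] gap 0.0881 F [-0.4  0.6  1.1]
 shift cm [ -7.57 -21.06   4.84] | 22.89 rv [-0.0003  0.001  -0.0629]
turq [ 0.15752624 -0.37337303  0.02097886] [ 0.26097861 -0.28441408  0.04869209]
turq [ 0.11146591 -0.37867578  0.02543641] [ 0.25656932 -0.24442502  0.04503344]
```

Request:
drive_tool(moves=[[[-7.57,-21.06,4.8],[0,0,-0.063],-1],[[-7.57,-21.06,4.8],[0,0,-0.063],-1],[[-7.57,-21.06,4.8],[0,0,-0.063],-1],[[-7.57,-21.06,4.8],[0,0,-0.063],-1],[[-7.57,-21.06,4.8],[0,0,-0.063],-1]])

```text
time_s: 0.57
tool_pos: [0.3767, -0.3547, 0.1946]
ee_rot: [-180.0, 0.0, -61.6]
force: [0.5, -0.2, 1.0]
finger_gap: 0.0883
```

```bash
python3 - <<'E'
from go import *
to([0.39,-0.342,0.19],-61.6)
E
```

```text
t 0.57 pos [ 0.3767 -0.3547  0.1946] rot [-1.800e+02  2.000e-02 -6.162e+01] gap 0.0883 F [ 0.5 -0.2  1. ]
 shift cm [-0.49 -1.77  0.46] | 1.89 rv [-0.      0.0003 -0.0003]
```

Request:
drive_tool(moves=[[[0,0,0],[0,0,0],1],[[0,0,0],[0,0,0],1],[[0,0,0],[0,0,0],1],[[0,0,0],[0,0,0],1]], force=20)

```text
time_s: 0.9
tool_pos: [0.3752, -0.3573, 0.1953]
ee_rot: [180.0, -0.0, -61.7]
force: [0.4, 0.6, 0.6]
finger_gap: 0.0634
```

```bash
python3 - <<'E'
from go import *
to([0.39,-0.342,0.19],-61.6)
d=grab('wrist'); save(d,'wrist1.png'); R,t=RT(d); print(-R.T@t, R[2])
d=grab('top'); save(d,'top1.png')
E
```

```text
t 0.9 pos [ 0.3752 -0.3573  0.1953] rot [ 1.7999e+02 -3.0000e-02 -6.1670e+01] gap 0.0634 F [0.4 0.6 0.6]
 shift cm [-0.65 -2.03  0.52] | 2.19 rv [ 0.0002 -0.0006 -0.0013]
[ 0.44761066 -0.31895821  0.34142808] [-0.27541266 -0.14992045 -0.94956397]
```

View pics/wrist1.png

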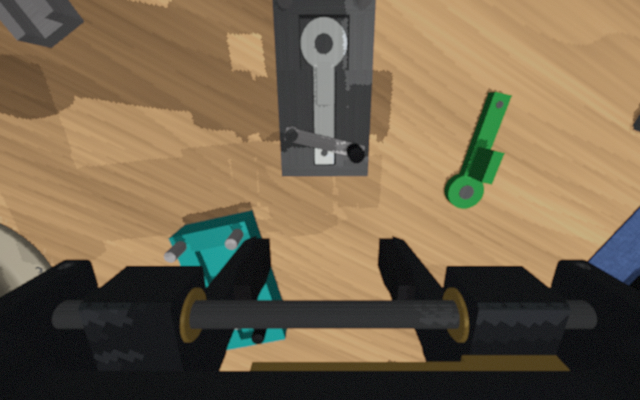

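```bash
python3 - <<'E'
from meas import *
d=load('wrist'); save(d,'wrist1c.png',(250,0,400,190),4)
W=cloud(d)
for n in ('wrist','top'):
    d=load(n);W=cloud(d)
    k,rr,b=rect_top(W,(0.46,-0.31),0.034,0.046,0.14); print(n,k,rr)
d=load('wrist');W=cloud(d)
m=(W[...,2]>0.072)&(W[...,2]<0.09)&(np.hypot(W[...,0]-0.43,W[...,1]+0.35)<0.08);P=W[m];print('knob',len(P),np.median(P,0),P[:,2].max())
x0=np.array([-0.880,-0.4756]);y0=np.array([0.4756,-0.880])
m=(W[...,2]>0.062)&(W[...,2]<0.08)&(np.hypot(W[...,0]-0.4645,W[...,1]+0.3076)<0.03);P=W[m];print('rib',len(P)and(np.median(P,0),(P.min(0)+P.max(0))/2))
print('pivot',plane(d,291,133,0.0555),'knobtop',plane(d,355,153,0.0815),'arm end mid',plane(d,324,164,0.042))
for c in((283,176),(368,176)): print(plane(d,*c,0.040))
E
```

```text
wrist 13831 ((0.45688554644584656, -0.31510525941848755), (0.1681501418352127, 0.09631672501564026), 28.567472457885742)
top 1035 ((0.4766419231891632, -0.3020479083061218), (0.14430871605873108, 0.0969618409872055), 28.646808624267578)
knob 807 [ 0.45838414 -0.31352259  0.07471796] 0.08331337253208995
rib (array([ 0.46497433, -0.30992894,  0.07438869]), array([ 0.46448087, -0.31003104,  0.07416748]))
pivot [ 0.40972191 -0.30210903  0.0555    ] knobtop [ 0.42509594 -0.36448642  0.0815    ] arm end mid [ 0.39526768 -0.34763619  0.042     ]
[ 0.3613692  -0.31399033  0.04      ]
[ 0.40621535 -0.39745668  0.04      ]
```

View pics/wrist1c.png

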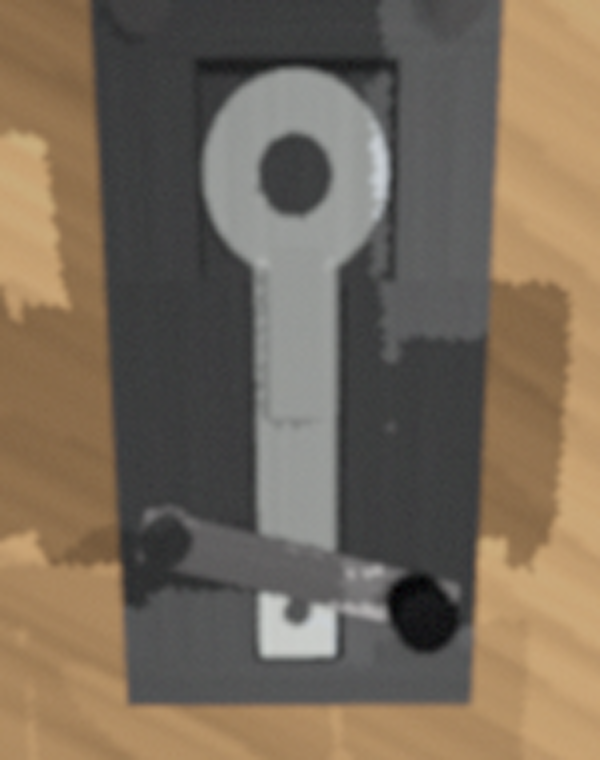

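```bash
python3 - <<'E'
from go import *
to([0.4541,-0.3567,0.12],-75)
to([0.4541,-0.3567,0.058],-75)
E
```

```text
t 1.0 pos [ 0.3751 -0.3574  0.1952] rot [ 1.80e+02 -2.00e-02 -6.17e+01] gap 0.0555 F [-0.7 -0.2 -0.1]
 shift cm [ 3.69 -6.99  7.52] | 10.91 rv [ 0.     -0.0004  0.232 ]
t 1.0 pos [ 0.3751 -0.3574  0.1952] rot [ 1.80e+02 -2.00e-02 -6.17e+01] gap 0.0555 F [-0.7 -0.2 -0.1]
 shift cm [ 3.68 -6.99 13.72] | 15.84 rv [ 0.     -0.0004  0.232 ]
```

Request:
drive_tool(moves=[[[3.7,-7.0,5.0],[0,0,0.232],1],[[3.7,-7.0,5.0],[0,0,0.232],1],[[3.7,-7.0,5.0],[0,0,0.232],1],[[3.7,-7.0,5.0],[0,0,0.232],1],[[3.7,-7.0,5.0],[0,0,0.232],1]], force=20)

```text
time_s: 1.42
tool_pos: [0.4543, -0.356, 0.1451]
ee_rot: [180.0, 0.0, -74.8]
force: [-0.2, -0.0, 0.7]
finger_gap: 0.0225
```

Request:
drive_tool(moves=[[[0,0,0],[0,0,0],1],[[0,0,0],[0,0,0],1],[[0,0,0],[0,0,0],1],[[0,0,0],[0,0,0],1]])

```text
time_s: 1.75
tool_pos: [0.4545, -0.3559, 0.1458]
ee_rot: [-180.0, -0.1, -74.9]
force: [0.4, -0.6, -0.0]
finger_gap: 0.0003
```

```bash
python3 - <<'E'
from go import *
to([0.4541,-0.3567,0.058],-75)
d=grab('wrist'); save(d,'wrist2.png')
E
```

```text
t 1.75 pos [ 0.4545 -0.3559  0.1458] rot [-1.7997e+02 -6.0000e-02 -7.4910e+01] gap 0.0003 F [ 0.4 -0.6 -0. ]
 shift cm [0.06 0.06 8.78] | 8.79 rv [-0.0004 -0.0011  0.0015]
```

View pics/wrist2.png

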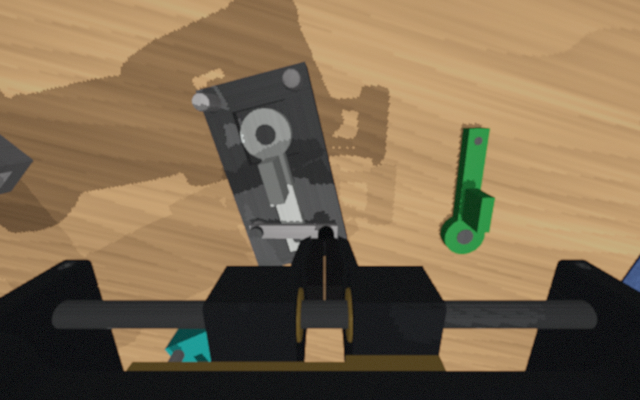

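```bash
python3 - <<'E'
from go import *
d=load('wrist')
for p in([0.4545,-0.356,0.146],[0.4545,-0.356,0.08],[0.4545,-0.356,0.058]): print(np.round(proj(d,p),1))
print('knobtop from px', plane(d,325,231,0.0815),'pivot',plane(d,257,231,0.0555))
P=np.array([0.4085,-0.3025]); s0,c,R0=cur(); R0=Ro.from_euler('xyz',[180,0,-75],degrees=True)
E
```

```text
[323.  252.4]
[323.1 212.2]
[323.2 203.3]
knobtop from px [ 0.43929467 -0.36167508  0.0815    ] pivot [ 0.41123132 -0.30363895  0.0555    ]
```

```bash
python3 - <<'E'
from go import *
d=load('wrist'); save(d,'wrist2c.png',(240,190,390,290),5)
for z in(0.0815,0.0495): print(np.round(proj(d,[0.4251,-0.3645,z]),1))
print(np.round(proj(d,[0.4085,-0.3025,0.0555]),1))
E
```

```text
[323.9 246.5]
[323.8 230.5]
[255.3 233.3]
```

View pics/wrist2c.png

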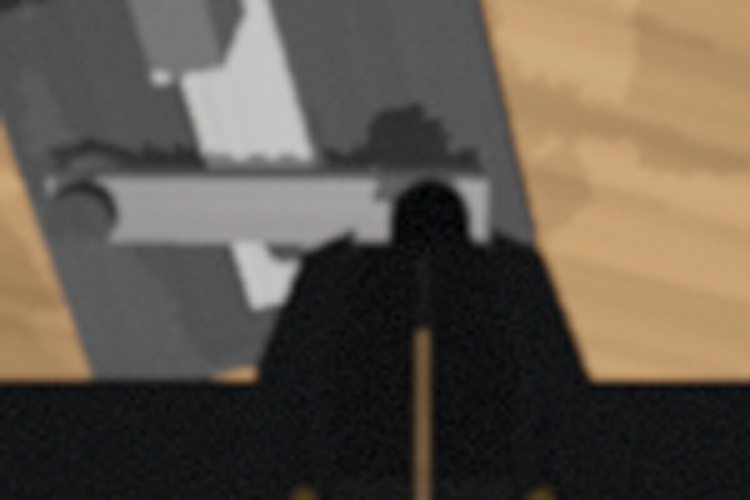

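Request:
drive_tool(moves=[[[0.05,0.05,3.5],[0,0,0],1],[[0.05,0.05,7.0],[0,0,0],1],[[0.05,0.05,8.8],[0,0,0],1],[[0.05,0.05,8.8],[0,0,0],1]])

```text
time_s: 2.13
tool_pos: [0.4531, -0.3548, 0.0536]
ee_rot: [179.8, 0.4, -74.9]
force: [-0.7, 0.8, -0.2]
finger_gap: 0.0003
```

```bash
python3 - <<'E'
from go import *
to([0.4541,-0.3567,0.058],-75)
s,c,R=cur()
P=np.array([0.4085,-0.3025])
k=0
for sd in (0.23,0.33,0.43,0.53,0.63,0.73, 0.83,0.93,1.03,1.13,1.23,1.33,1.43,1.5):
    a=np.deg2rad(-61.6)-sd; dr=np.array([np.cos(a),np.sin(a)]); t=np.array([np.sin(a),-np.cos(a)])
    p=P+0.064*dr-t*0.0165; yaw=np.rad2deg(a)
    sh=R.inv().apply(np.r_[p,0.058]-c)*100; rv=(R.inv()*Ro.from_euler('xyz',[180,0,yaw],degrees=True)).as_rotvec()
    print(sd,p.round(4),'sh',sh.round(2),'rz',rv[2].round(3))
d=grab('wrist'); save(d,'wrist3.png',(200,150,440,300),3)
E
```

```text
t 2.13 pos [ 0.4531 -0.3548  0.0536] rot [179.83   0.36 -74.89] gap 0.0003 F [-0.7  0.8 -0.2]
 shift cm [ 0.21 -0.04 -0.44] | 0.49 rv [0.003  0.0063 0.0019]
0.23 [ 0.4412 -0.3599] sh [ 0.18  1.28 -0.43] rz -0.002
0.33 [ 0.4353 -0.3629] sh [ 0.32  1.93 -0.43] rz 0.098
0.43 [ 0.4292 -0.3653] sh [ 0.39  2.59 -0.43] rz 0.198
0.53 [ 0.4228 -0.367 ] sh [ 0.39  3.25 -0.43] rz 0.298
0.63 [ 0.4163 -0.3681] sh [ 0.33  3.91 -0.43] rz 0.398
0.73 [ 0.4097 -0.3686] sh [ 0.2   4.55 -0.42] rz 0.498
0.83 [ 0.4031 -0.3684] sh [ 0.01  5.19 -0.42] rz 0.598
0.93 [ 0.3965 -0.3675] sh [-0.25  5.8  -0.42] rz 0.698
1.03 [ 0.3901 -0.366 ] sh [-0.56  6.38 -0.41] rz 0.798
1.13 [ 0.3839 -0.3638] sh [-0.93  6.92 -0.41] rz 0.898
1.23 [ 0.3779 -0.3611] sh [-1.36  7.43 -0.41] rz 0.998
1.33 [ 0.3722 -0.3577] sh [-1.83  7.89 -0.4 ] rz 1.098
1.43 [ 0.3668 -0.3538] sh [-2.35  8.31 -0.4 ] rz 1.198
1.5 [ 0.3634 -0.3508] sh [-2.73  8.56 -0.39] rz 1.268
```

View pics/wrist3.png

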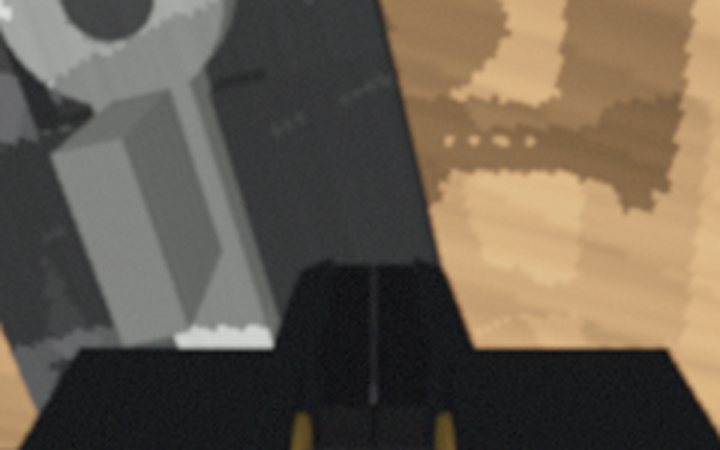

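Request:
drive_tool(moves=[[[0.1,1.3,0],[0,0,0],1],[[0.2,1.9,0],[0,0,0.1],1],[[0.25,2.6,0],[0,0,0.2],1],[[0.25,3.25,0],[0,0,0.3],1],[[0.2,3.9,0],[0,0,0.4],1]])

```text
time_s: 2.6
tool_pos: [0.4173, -0.3698, 0.0593]
ee_rot: [-179.8, -0.2, -98.1]
force: [1.7, -1.2, -0.7]
finger_gap: 0.0004
```

```bash
cat > arc.py <<'E'
from go import *
s,c,R=cur(); to(c,None)
P=np.array([0.4085,-0.3025])
for sd in (0.63,0.73, 0.83,0.93,1.03,1.13,1.23,1.33,1.43,1.53):
    a=np.deg2rad(-61.6)-sd; dr=np.array([np.cos(a),np.sin(a)]); t=np.array([np.sin(a),-np.cos(a)])
    p=P+0.064*dr-t*0.0165; yaw=np.rad2deg(a)
    sh=R.inv().apply(np.r_[p,0.058]-c)*100; rv=(R.inv()*Ro.from_euler('xyz',[180,0,yaw],degrees=True)).as_rotvec()
    print(sd,p.round(4),'sh',sh.round(2),'rz',rv[2].round(3))
E
python3 arc.py
```

```text
t 2.6 pos [ 0.4173 -0.3698  0.0593] rot [-179.8   -0.2  -98.1] gap 0.0004 F [ 1.7 -1.2 -0.7]
 shift cm [0. 0. 0.] | 0.0 rv [0. 0. 0.]
0.63 [ 0.4163 -0.3681] sh [-0.15  0.12  0.13] rz -0.007
0.73 [ 0.4097 -0.3686] sh [-0.01  0.77  0.13] rz 0.093
0.83 [ 0.4031 -0.3684] sh [0.06 1.43 0.12] rz 0.193
0.93 [ 0.3965 -0.3675] sh [0.07 2.09 0.12] rz 0.293
1.03 [ 0.3901 -0.366 ] sh [0.01 2.75 0.12] rz 0.393
1.13 [ 0.3839 -0.3638] sh [-0.12  3.39  0.12] rz 0.493
1.23 [ 0.3779 -0.3611] sh [-0.31  4.03  0.11] rz 0.593
1.33 [ 0.3722 -0.3577] sh [-0.56  4.64  0.11] rz 0.693
1.43 [ 0.3668 -0.3538] sh [-0.87  5.22  0.11] rz 0.793
1.53 [ 0.3619 -0.3494] sh [-1.24  5.77  0.1 ] rz 0.893
```

Contact force is about 2 N, so the knob is following. I'll continue the arc.

Request:
drive_tool(moves=[[[-0.1,0.7,0],[0,0,0.1],1],[[0,1.4,0],[0,0,0.2],1],[[0,2.1,0],[0,0,0.3],1],[[0,2.75,0],[0,0,0.4],1],[[-0.1,3.4,0],[0,0,0.5],1]])

```text
time_s: 3.02
tool_pos: [0.3837, -0.364, 0.0593]
ee_rot: [-179.7, -0.1, -126.8]
force: [2.0, -0.1, 1.0]
finger_gap: 0.0003
```

```bash
python3 arc.py | tail -7;python3 arc.py | head -2
```

```text
0.93 [ 0.3965 -0.3675] sh [-0.49 -1.24  0.13] rz -0.207
1.03 [ 0.3901 -0.366 ] sh [-0.22 -0.63  0.13] rz -0.107
1.13 [ 0.3839 -0.3638] sh [-0.02 -0.    0.13] rz -0.007
1.23 [ 0.3779 -0.3611] sh [0.11 0.64 0.13] rz 0.093
1.33 [ 0.3722 -0.3577] sh [0.19 1.3  0.12] rz 0.193
1.43 [ 0.3668 -0.3538] sh [0.19 1.96 0.12] rz 0.293
1.53 [ 0.3619 -0.3494] sh [0.13 2.62 0.12] rz 0.393
t 3.02 pos [ 0.3837 -0.364   0.0593] rot [-1.7974e+02 -8.0000e-02 -1.2676e+02] gap 0.0003 F [ 2.  -0.1  1. ]
 shift cm [0. 0. 0.] | 0.0 rv [0. 0. 0.]
```

Request:
drive_tool(moves=[[[0.1,0.65,0],[0,0,0.1],1],[[0.2,1.3,0],[0,0,0.2],1],[[0.2,1.95,0],[0,0,0.3],1],[[0.15,2.6,0],[0,0,0.4],1],[[0.15,2.6,0],[0,0,0.4],1]])

```text
time_s: 3.43
tool_pos: [0.3614, -0.349, 0.059]
ee_rot: [-179.8, -0.0, -149.6]
force: [-0.4, 0.1, 1.0]
finger_gap: 0.0004
```

```bash
python3 - <<'E'
from go import *
s,c,R=cur()
to([0.39,-0.37,0.10],None)
to([0.455,-0.314,0.19],-61.6)
E
```

```text
t 3.43 pos [ 0.3614 -0.349   0.059 ] rot [-1.7981e+02 -1.0000e-02 -1.4960e+02] gap 0.0004 F [-0.4  0.1  1. ]
 shift cm [-1.41 -3.27 -4.09] | 5.42 rv [0. 0. 0.]
t 3.43 pos [ 0.3614 -0.349   0.059 ] rot [-1.7981e+02 -1.0000e-02 -1.4960e+02] gap 0.0004 F [-0.4  0.1  1. ]
 shift cm [ -9.85  -1.76 -13.1 ] | 16.48 rv [-0.0026 -0.0026 -1.5359]
```

Request:
drive_tool(moves=[[[0,-0.8,0],[0,0,0],1],[[0,-0.8,-4],[0,0,0],1],[[0,-0.8,-8],[0,0,0],1],[[0,-0.8,-12],[0,0,0],1],[[0,-0.8,-13],[0,0,-0.12],1]])

```text
time_s: 3.85
tool_pos: [0.3676, -0.3577, 0.1939]
ee_rot: [-179.4, -0.1, -142.3]
force: [0.1, -0.2, 1.7]
finger_gap: 0.0003
```

```bash
python3 - <<'E'
from go import *
to([0.455,-0.314,0.19],-61.6)
E
```

```text
t 3.85 pos [ 0.3676 -0.3577  0.1939] rot [-1.7937e+02 -5.0000e-02 -1.4233e+02] gap 0.0003 F [ 0.1 -0.2  1.7]
 shift cm [-9.59 -1.88  0.4 ] | 9.78 rv [-0.0085 -0.0086 -1.4089]
```

Request:
drive_tool(moves=[[[-9.6,-1.9,0],[0,0,-1.409],0.09],[[-9.6,-1.9,0],[0,0,-1.409],0.09],[[-9.6,-1.9,0],[0,0,-1.409],0.09],[[-9.6,-1.9,0],[0,0,-1.409],0.09],[[-9.6,-1.9,0],[0,0,-1.409],0.09]])

```text
time_s: 4.27
tool_pos: [0.4553, -0.3119, 0.1878]
ee_rot: [-179.9, -0.0, -106.0]
force: [1.4, 0.3, -0.2]
finger_gap: 0.0313
```

```bash
python3 - <<'E'
from go import *
to([0.455,-0.314,0.19],-61.6)
E
```

```text
t 4.27 pos [ 0.4553 -0.3119  0.1878] rot [-1.7992e+02 -4.0000e-02 -1.0601e+02] gap 0.0313 F [ 1.4  0.3 -0.2]
 shift cm [ 0.21 -0.03 -0.21] | 0.3 rv [-0.001  -0.0012 -0.7752]
```

Request:
drive_tool(moves=[[[0.2,0,-0.2],[0,0,-0.776],0.09],[[0.2,0,-0.2],[0,0,-0.776],0.09],[[0.2,0,-0.2],[0,0,-0.776],0.09],[[0.2,0,-0.2],[0,0,-0.776],0.09],[[0.2,0,-0.2],[0,0,-0.776],0.09]])

```text
time_s: 4.68
tool_pos: [0.4538, -0.3146, 0.19]
ee_rot: [-180.0, -0.1, -70.3]
force: [-0.4, -1.2, -0.2]
finger_gap: 0.0398
```

```bash
python3 - <<'E'
from go import *
to([0.455,-0.314,0.19],-61.6)
E
```

```text
t 4.68 pos [ 0.4538 -0.3146  0.19  ] rot [-1.7996e+02 -8.0000e-02 -7.0330e+01] gap 0.0398 F [-0.4 -1.2 -0.2]
 shift cm [-0.02 -0.13  0.  ] | 0.13 rv [-0.0006 -0.0015 -0.1523]
```

Request:
drive_tool(moves=[[[0,-0.1,0],[0,0,-0.152],0.09],[[0,-0.1,0],[0,0,-0.152],0.09],[[0,-0.1,0],[0,0,-0.152],0.09],[[0,-0.1,0],[0,0,-0.152],0.09]])

```text
time_s: 5.02
tool_pos: [0.4546, -0.314, 0.1896]
ee_rot: [-180.0, -0.1, -62.1]
force: [0.5, -0.4, -0.5]
finger_gap: 0.0402
```

```bash
python3 - <<'E'
from go import *
to([0.455,-0.314,0.19],-61.6)
d=grab('wrist'); save(d,'wrist4.png'); grab('top'); grab('scene')
save(load('top'),'top4c.png',(340,140,430,230),6)
E
```

```text
t 5.02 pos [ 0.4546 -0.314   0.1896] rot [-1.7998e+02 -6.0000e-02 -6.2140e+01] gap 0.0402 F [ 0.5 -0.4 -0.5]
 shift cm [ 0.02 -0.04 -0.04] | 0.05 rv [-0.0003 -0.001  -0.0094]
```

View pics/wrist4.png

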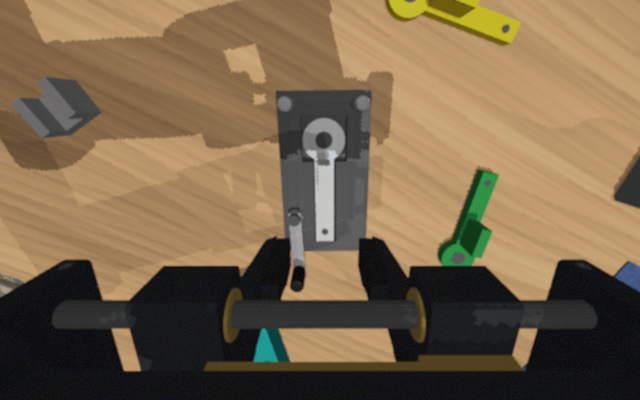

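The strap now lies along the die's +x: pivot (294,215), knob (297,283). The arm is uncovered. Next I'll measure the rib precisely.

```bash
python3 - <<'E'
from meas import *
d=load('wrist'); save(d,'wrist4c.png',(265,80,385,260),4)
W=cloud(d)
k,rr,b=rect_top(W,(0.46,-0.31),0.037,0.046,0.14); print('block',k,rr,b.round(4).tolist())
m=(W[...,2]>0.068)&(W[...,2]<0.080)&(np.hypot(W[...,0]-0.4645,W[...,1]+0.31)<0.03)
P=W[m];rr=cv2.minAreaRect(P[:,:2].astype(np.float32));print('ribtop',m.sum(),rr,np.median(P[:,2]))
for n in('top','scene'):
    e=load(n);V=cloud(e)
    m=(V[...,2]>0.062)&(V[...,2]<0.080)&(np.hypot(V[...,0]-0.4645,V[...,1]+0.31)<0.03);P=V[m]
    if len(P)>3: print(n,m.sum(),cv2.minAreaRect(P[:,:2].astype(np.float32)))
# strap
piv=plane(d,294,215,0.0555);kn=plane(d,297,284,0.0815);print(piv,kn); v=(kn-piv)[:2]; print('s',np.deg2rad(-61.6)-np.arctan2(v[1],v[0]),np.hypot(*v))
for p in((285,103),(362,103)): print('pillar',plane(d,*p,0.068))
E
```

```text
block 11728 ((0.44921058416366577, -0.3192400336265564), (0.20947401225566864, 0.09620831906795502), 28.540771484375) [[0.334199994802475, -0.3269999921321869], [0.38019999861717224, -0.4115000069141388], [0.5641999840736389, -0.31150001287460327], [0.5181999802589417, -0.22689999639987946]]
ribtop 450 ((0.4648692011833191, -0.30982324481010437), (0.03563946112990379, 0.0117083340883255), 28.026275634765625) 0.07434589128761673
scene 62 ((0.46306443214416504, -0.3053279221057892), (0.03730837628245354, 0.013066655956208706), 26.804615020751953)
[ 0.41345893 -0.30009523  0.0555    ] [ 0.35376179 -0.33552804  0.0815    ]
s 1.5308117427627648 0.06942069412335808
pillar [ 0.51364227 -0.24378143  0.068     ]
pillar [ 0.54645894 -0.30599111  0.068     ]
```

View pics/wrist4c.png

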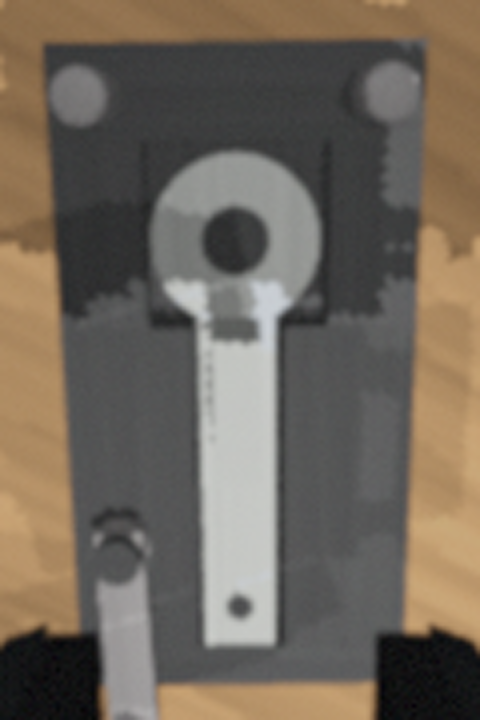

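```bash
python3 - <<'E'
from go import *
to([0.4649,-0.3098,0.19],-61.7)
to([0.4649,-0.3098,0.0465],-61.7)
E
```

```text
t 5.17 pos [ 0.4544 -0.3138  0.1893] rot [-1.7999e+02 -2.0000e-02 -6.2170e+01] gap 0.0399 F [ 0.3 -0.8  0.6]
 shift cm [ 0.14 -1.11 -0.07] | 1.12 rv [-0.0001 -0.0004 -0.0082]
t 5.17 pos [ 0.4544 -0.3138  0.1893] rot [-1.7999e+02 -2.0000e-02 -6.2170e+01] gap 0.0399 F [ 0.3 -0.8  0.6]
 shift cm [ 0.13 -1.11 14.28] | 14.32 rv [-0.0001 -0.0004 -0.0082]
```

Request:
drive_tool(moves=[[[0.14,-1.11,0],[0,0,-0.008],0.09],[[0.14,-1.11,3],[0,0,-0.008],0.09],[[0.14,-1.11,6],[0,0,-0.008],0.09],[[0.14,-1.11,9],[0,0,-0.008],0.09],[[0.14,-1.11,10],[0,0,-0.008],0.09]])

```text
time_s: 5.58
tool_pos: [0.4642, -0.3081, 0.0855]
ee_rot: [179.9, 0.3, -61.7]
force: [0.4, 0.5, 0.5]
finger_gap: 0.0401
```

Request:
drive_tool(moves=[[[0,0,0],[0,0,0],0.09],[[0,0,0],[0,0,0],0.09]])

```text
time_s: 5.75
tool_pos: [0.4655, -0.3098, 0.0899]
ee_rot: [-180.0, -0.0, -61.7]
force: [0.4, 0.1, 0.4]
finger_gap: 0.0402
```

```bash
python3 - <<'E'
from go import *
d=grab('wrist'); save(d,'wrist5.png',(220,130,420,280),4)
to([0.4649,-0.3098,0.0465],-61.7)
W=cloud(d)
m=(W[...,2]>0.070)&(W[...,2]<0.080)&(np.hypot(W[...,0]-0.4645,W[...,1]+0.31)<0.03)
P=W[m];rr=cv2.minAreaRect(P[:,:2].astype(np.float32));print('ribtop',m.sum(),rr,np.median(P[:,2]))
E
```

```text
t 5.8 pos [ 0.4657 -0.3101  0.0906] rot [-1.7996e+02 -1.3000e-01 -6.1690e+01] gap 0.0403 F [0.4 0.4 0.4]
 shift cm [-0.07  0.06  4.41] | 4.41 rv [-0.0007 -0.0023  0.0002]
ribtop 983 ((0.46462780237197876, -0.30971306562423706), (0.036970626562833786, 0.011722427792847157), 28.602840423583984) 0.07428023657586397
```

View pics/wrist5.png

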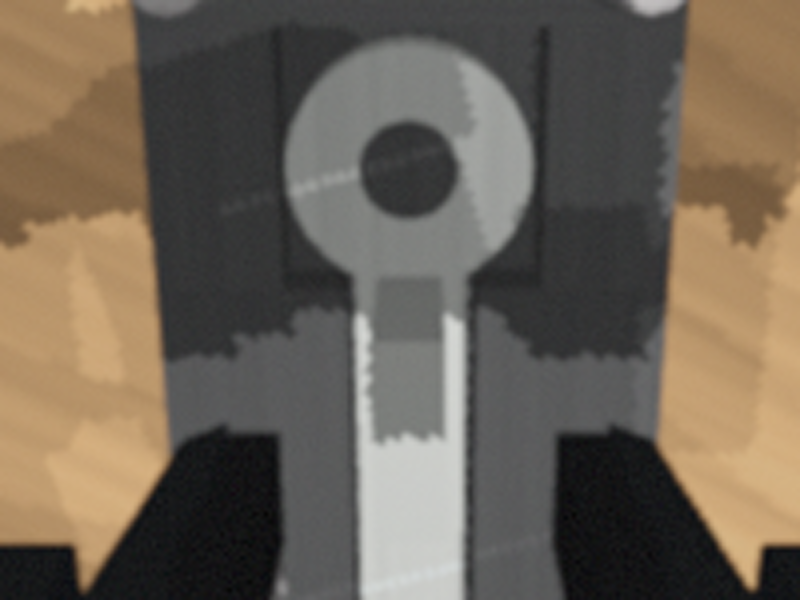

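Request:
drive_tool(moves=[[[-0.07,0.06,2],[0,0,-0.003],0.09],[[-0.07,0.06,3.5],[0,0,-0.003],0.09],[[-0.07,0.06,4.4],[0,0,-0.003],0.09],[[-0.07,0.06,4.4],[0,0,-0.003],0.09],[[-0.07,0.06,4.4],[0,0,-0.003],0.5]])

```text
time_s: 6.22
tool_pos: [0.4644, -0.3097, 0.0461]
ee_rot: [-180.0, -0.1, -61.5]
force: [-0.2, -0.3, -0.3]
finger_gap: 0.0359
```

```bash
python3 - <<'E'
from go import *
to([0.4646,-0.3097,0.0465],-61.4)
E
```

```text
t 6.22 pos [ 0.4644 -0.3097  0.0461] rot [-1.7998e+02 -8.0000e-02 -6.1530e+01] gap 0.0359 F [-0.2 -0.3 -0.3]
 shift cm [ 0.01 -0.02 -0.04] | 0.05 rv [-0.0004 -0.0014 -0.0023]
```

Now I'll close on the rib.

Request:
drive_tool(moves=[[[0,0,0],[0,0,0],0.8],[[0,0,0],[0,0,0],1],[[0,0,0],[0,0,0],1],[[0,0,0],[0,0,0],1],[[0,0,0],[0,0,0],1]], force=30)

```text
time_s: 6.63
tool_pos: [0.4641, -0.3094, 0.0457]
ee_rot: [-180.0, -0.1, -61.5]
force: [-0.8, -0.0, 4.6]
finger_gap: 0.0117
```

Request:
drive_tool(moves=[[[0,0,0],[0,0,0],1],[[0,0,0],[0,0,0],1]], force=30)

```text
time_s: 6.8
tool_pos: [0.4641, -0.3094, 0.0457]
ee_rot: [-180.0, -0.0, -61.5]
force: [-0.9, 0.5, 5.7]
finger_gap: 0.0119
```

```bash
python3 - <<'E'
from go import *
to([0.4646,-0.3097,0.0465],-61.4)
d=grab('wrist'); save(d,'wrist6.png',(220,130,420,280),4)
E
```

```text
t 6.8 pos [ 0.4641 -0.3094  0.0457] rot [-1.7999e+02 -5.0000e-02 -6.1530e+01] gap 0.0119 F [-0.9  0.5  5.7]
 shift cm [ 0.05 -0.03 -0.08] | 0.1 rv [-0.0002 -0.0008 -0.0023]
```

View pics/wrist6.png

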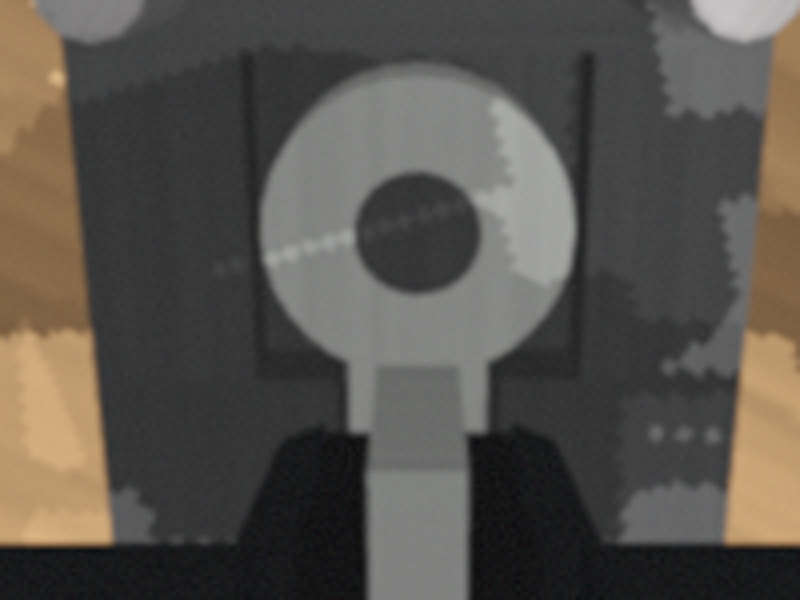

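Gripped: gap 11.9 mm on the 12 mm rib. I'll lift it.

Request:
drive_tool(moves=[[[0,0,-0.5],[0,0,0],1],[[0,0,-1.2],[0,0,0],1],[[0,0,-2.2],[0,0,0],1],[[0,0,-4],[0,0,0],1],[[0,0,-7],[0,0,0],1]], force=40)

```text
time_s: 7.27
tool_pos: [0.4629, -0.3083, 0.1142]
ee_rot: [179.9, 0.3, -61.5]
force: [-0.1, 0.0, -4.8]
finger_gap: 0.0116
```

Request:
drive_tool(moves=[[[0,0,-3],[0,0,0],1],[[0,0,-6],[0,0,0],1],[[0,0,-8],[0,0,0],1],[[0,0,-8],[0,0,0],1]])

```text
time_s: 7.6
tool_pos: [0.4649, -0.3102, 0.1999]
ee_rot: [-179.9, -0.5, -61.5]
force: [0.3, 0.2, -4.2]
finger_gap: 0.0114
```

```bash
python3 - <<'E'
from go import *
to([0.487,-0.039,0.20],-61.5)
d=grab('wrist'); save(d,'wrist7.png')
W=cloud(d)
E
```

```text
t 7.6 pos [ 0.4649 -0.3102  0.1999] rot [-179.86   -0.47  -61.53] gap 0.0114 F [ 0.3  0.2 -4.2]
 shift cm [-22.79 -14.87  -0.16] | 27.21 rv [-0.0024 -0.0082 -0.0005]
```

View pics/wrist7.png

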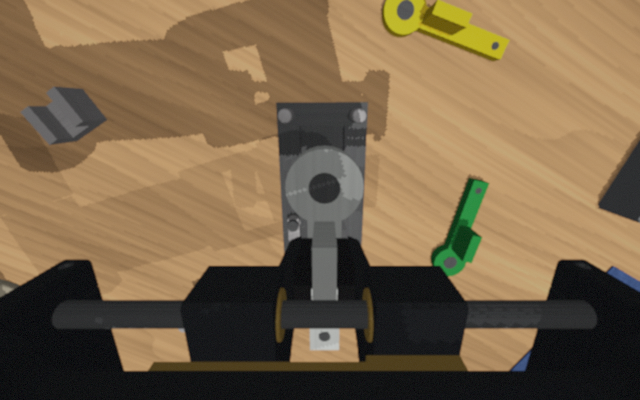

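The casting is held level and clear (head at (325,188)), and the measured load is about 4 N. I'll carry it to a viewpoint short of the dome.

Request:
drive_tool(moves=[[[-2,-1.3,-0.2],[0,0,0],1],[[-5,-3.3,-0.2],[0,0,0],1],[[-8.5,-5.5,-0.2],[0,0,0],1],[[-12,-7.8,-0.2],[0,0,0],1],[[-15.5,-10.1,-0.2],[0,0,0],1]])

```text
time_s: 8.07
tool_pos: [0.4777, -0.1232, 0.1952]
ee_rot: [179.9, 0.2, -61.6]
force: [1.5, 0.0, -4.2]
finger_gap: 0.012
```

Request:
drive_tool(moves=[[[-3,-2,0],[0,0,0],1],[[-5.5,-3.6,0],[0,0,0],1],[[-7.2,-4.7,0],[0,0,0],1],[[-7.2,-4.7,0],[0,0,0],1],[[-7.2,-4.7,0],[0,0,0],1]])

```text
time_s: 8.48
tool_pos: [0.4851, -0.0387, 0.1956]
ee_rot: [179.9, 0.1, -61.4]
force: [0.6, -0.0, -4.8]
finger_gap: 0.0117
```

```bash
python3 - <<'E'
from go import *
to([0.592,0.018,0.15],-61.5)
d=grab('wrist'); save(d,'wrist8.png')
W=cloud(d)
E
```

```text
t 8.48 pos [ 0.4851 -0.0387  0.1956] rot [ 1.7988e+02  1.1000e-01 -6.1420e+01] gap 0.0117 F [ 0.6 -0.  -4.8]
 shift cm [  0.15 -12.11   4.54] | 12.93 rv [0.0021 0.0019 0.0014]
```

View pics/wrist8.png

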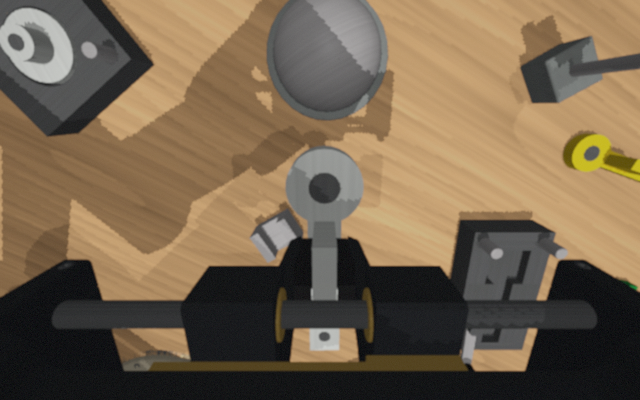

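```bash
cat > dome.py <<'E'
from h import *
from scipy.optimize import least_squares
def dome(d,c=(0.592,0.018),rmax=0.05,zmin=0.03):
    W=cloud(d); m=(np.hypot(W[...,0]-c[0],W[...,1]-c[1])<rmax)&(W[...,2]>zmin)&(W[...,2]<0.082); P=W[m]
    f=lambda q:np.linalg.norm(P-q,axis=1)-0.055
    r=least_squares(f,[*c,0.022],loss='soft_l1',f_scale=0.001); 
    print('dome n',m.sum(),'xyz',r.x.round(4),'top z',(r.x[2]+.055).round(4),'rms',np.sqrt(np.mean(f(r.x)**2)).round(5))
    return r.x
if __name__=='__main__':
    for n in('wrist','top','scene'):
        d=load(n); print(n); dome(d); dome(d,rmax=0.035)
E
python3 dome.py; python3 - <<'E'
from dome import *
d=load('wrist'); im=d['image']; W=cloud(d)
# foot: points slightly above bench within 0.09
m=(np.hypot(W[...,0]-0.592,W[...,1]-0.018)<0.08)&(W[...,2]>0.004)
P=W[m]; print(m.sum(),(P.min(0)+P.max(0))/2,P.max(0)-P.min(0)); c,r=cv2.minEnclosingCircle(P[:,:2].astype(np.float32)); print(c,r)
rng=np.hypot(P[:,0]-0.592,P[:,1]-0.018); q=P[rng>0.055]; print('foot z',np.median(q[:,2]),len(q))
E
```

```text
wrist
dome n 8998 xyz [0.6032 0.021  0.0219] top z 0.0769 rms 0.0006
dome n 5335 xyz [0.6032 0.021  0.022 ] top z 0.077 rms 0.00067
top
dome n 744 xyz [0.602  0.0226 0.022 ] top z 0.077 rms 0.00208
dome n 399 xyz [0.6021 0.0229 0.022 ] top z 0.077 rms 0.0024
scene
dome n 889 xyz [0.6012 0.0249 0.0218] top z 0.0768 rms 0.00135
dome n 469 xyz [0.6011 0.0251 0.0219] top z 0.0769 rms 0.00129
14263 [0.59071211 0.02076543 0.10096   ] [0.15282296 0.13078585 0.18706511]
(0.5900073647499084, 0.014423396438360214) 0.07724826782941818
foot z 0.19114479999233666 3740
```

Request:
drive_tool(moves=[[[0,-1.5,0],[0,0,0],1],[[0,-3,0],[0,0,0],1],[[0,-4,0],[0,0,0],1],[[0,-4,0],[0,0,0],1],[[0,-4,0],[0,0,0],1]])

```text
time_s: 8.95
tool_pos: [0.5207, -0.0211, 0.1964]
ee_rot: [179.9, 0.0, -61.6]
force: [0.5, -0.1, -3.7]
finger_gap: 0.0117
```

Request:
drive_tool(moves=[[[0,0,0],[0,0,0],1],[[0,0,0],[0,0,0],1]])

```text
time_s: 9.12
tool_pos: [0.5204, -0.021, 0.197]
ee_rot: [180.0, 0.0, -61.6]
force: [-0.2, 0.2, -3.5]
finger_gap: 0.0117
```

```bash
python3 - <<'E'
from go import *
from dome import dome
d=grab('wrist'); save(d,'wrist9.png')
c=dome(d,(0.603,0.021)); dome(d,(0.603,0.021),0.03); dome(d,(0.603,0.021),0.05,0.05)
to([*c[:2],0.195],-61.5)
W=cloud(d); s,p,R=cur()
# casting head top & rib top in tool frame
T=R.inv().apply(W.reshape(-1,3)-p).reshape(W.shape)
m=(np.abs(T[...,0])<0.03)&(T[...,1]<-0.012)&(T[...,1]>-0.07)&(T[...,2]>-0.03)&(T[...,2]<0.02)
print(m.sum()); h=T[m]
for lo,hi in((-0.032,-0.02),(-0.006,0.012)):
    q=h[(h[:,2]>lo)&(h[:,2]<hi)]; print(len(q),q.min(0).round(4),q.max(0).round(4),np.median(q,0).round(4))
q=h[(h[:,2]>-0.004)&(h[:,2]<0.012)]; A=np.c_[q[:,:2],np.ones(len(q))]; print('plane slope deg',np.rad2deg(np.linalg.lstsq(A,q[:,2],rcond=None)[0][:2]))
E
```

```text
dome n 8180 xyz [0.603  0.0209 0.0219] top z 0.0769 rms 0.00055
dome n 3491 xyz [0.6031 0.021  0.022 ] top z 0.077 rms 0.00064
dome n 7637 xyz [0.603  0.0209 0.0219] top z 0.0769 rms 0.00056
t 9.17 pos [ 0.5205 -0.0209  0.1971] rot [179.98   0.   -61.57] gap 0.0116 F [ 0.2  0.1 -4.1]
 shift cm [ 0.25 -9.25  0.2 ] | 9.25 rv [ 0.0003  0.0001 -0.0012]
5737
492 [-0.005  -0.0191 -0.03  ] [ 0.007 -0.012 -0.02 ] [ 0.0008 -0.0172 -0.0281]
4913 [-0.0208 -0.0603 -0.006 ] [ 0.0229 -0.012   0.0119] [ 0.0009 -0.0389  0.0035]
plane slope deg [-0.04594095 -1.47164201]
```

View pics/wrist9.png

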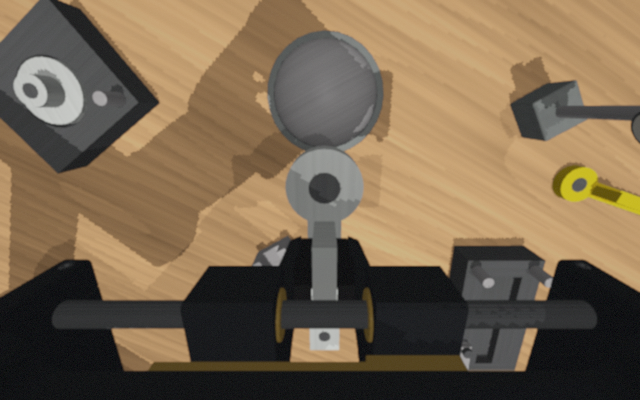

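```bash
python3 - <<'E'
from go import *
d=load('wrist'); W=cloud(d); s,p,R=cur()
T=R.inv().apply(W.reshape(-1,3)-p).reshape(W.shape)
m=(np.hypot(T[...,0]-.001,T[...,1]+0.0385)<0.020)&(np.hypot(T[...,0]-.001,T[...,1]+0.0385)>0.011)&(T[...,2]>-0.01)&(T[...,2]<0.015)
q=T[m]
for _ in range(4):
    A=np.c_[q[:,:2],np.ones(len(q))]; k=np.linalg.lstsq(A,q[:,2],rcond=None)[0]; r=q[:,2]-A@k; q=q[np.abs(r)<2.5*r.std()]
print(len(q),'head slope deg',np.rad2deg(k[:2]),r.std(),np.median(q[:,2]))
m=(np.abs(W[...,2])<0.006); q=T[m]; A=np.c_[q[:,:2],np.ones(len(q))]; k=np.linalg.lstsq(A,q[:,2],rcond=None)[0]; print('bench slope',np.rad2deg(k[:2]),len(q))
E
```

```text
2631 head slope deg [-0.06980274 -0.07107702] 0.0005547814319966189 0.003546164327167242
bench slope [-0.07052661  0.00887688] 134714
```

```bash
python3 - <<'E'
from go import *
to([0.6022,0.0215,0.197],-61.57)
E
```

```text
t 9.17 pos [ 0.5205 -0.0209  0.1971] rot [179.98   0.   -61.57] gap 0.0116 F [ 0.2  0.1 -4.1]
 shift cm [ 0.16 -9.2   0.  ] | 9.2 rv [0.0003 0.0001 0.    ]
```

Request:
drive_tool(moves=[[[0.16,-2,0],[0,0,0],1],[[0.16,-4.5,0.5],[0,0,0],1],[[0.16,-7,1.5],[0,0,0],1],[[0.16,-9.2,3.5],[0,0,0],1],[[0.16,-9.2,5.5],[0,0,0],1]])

```text
time_s: 9.58
tool_pos: [0.6053, 0.0231, 0.1416]
ee_rot: [-179.8, -0.1, -61.5]
force: [-0.9, 0.1, -4.8]
finger_gap: 0.0115
```

Request:
drive_tool(moves=[[[0,0,0.8],[0,0,0],1],[[0,0,1.5],[0,0,0],1],[[0,0,2],[0,0,0],1],[[0,0,2],[0,0,0],1],[[0,0,2],[0,0,0],1]])

```text
time_s: 10.0
tool_pos: [0.6027, 0.0215, 0.123]
ee_rot: [-179.9, -0.0, -61.6]
force: [0.2, -0.3, -4.3]
finger_gap: 0.0116
```

Request:
drive_tool(moves=[[[0,0,0],[0,0,0],1],[[0,0,0],[0,0,0],1]])

```text
time_s: 10.17
tool_pos: [0.6028, 0.0217, 0.123]
ee_rot: [-179.9, -0.1, -61.5]
force: [0.2, 0.3, -4.9]
finger_gap: 0.0117
```

```bash
python3 - <<'E'
from go import *
to([0.6022,0.0215,0.0950],-61.57)
d=grab('scene'); save(d,'scene9.png',(270,190,390,310),5)
E
```

```text
t 10.17 pos [0.6028 0.0217 0.123 ] rot [-1.7993e+02 -6.0000e-02 -6.1550e+01] gap 0.0117 F [ 0.2  0.3 -4.9]
 shift cm [-0.01  0.07  2.8 ] | 2.8 rv [-0.0013 -0.001   0.0004]
```

View pics/scene9.png

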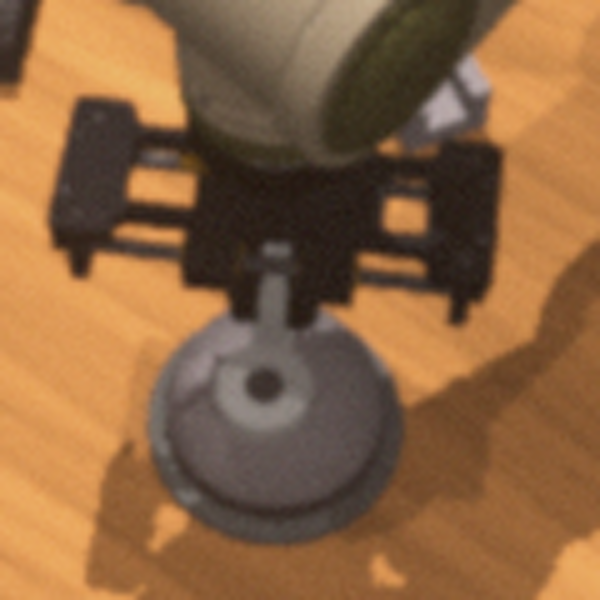

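Request:
drive_tool(moves=[[[0,0.06,0.8],[0,0,0],1],[[0,0.06,1.6],[0,0,0],1],[[0,0.06,2.2],[0,0,0],1],[[0,0.06,2.6],[0,0,0],1],[[0,0.06,2.6],[0,0,0],1]])

```text
time_s: 10.63
tool_pos: [0.6018, 0.0217, 0.0951]
ee_rot: [179.9, 0.0, -61.5]
force: [-0.7, -0.3, -4.3]
finger_gap: 0.0115
```

Request:
drive_tool(moves=[[[0,0,0],[0,0,0],1],[[0,0,0],[0,0,0],1]])

```text
time_s: 10.8
tool_pos: [0.6022, 0.0217, 0.0961]
ee_rot: [-180.0, -0.0, -61.5]
force: [-0.0, 0.1, -4.0]
finger_gap: 0.0116
```

```bash
python3 - <<'E'
from go import *
to([0.6022,0.0215,0.0950],-61.57)
E
```

```text
t 10.8 pos [0.6022 0.0217 0.0961] rot [-179.99   -0.    -61.54] gap 0.0116 F [-0.   0.1 -4. ]
 shift cm [0.02 0.   0.11] | 0.11 rv [-0.0001 -0.0001  0.0006]
```

Pose is right and it is still hanging free. I'll creep down until the load comes off.

Request:
drive_tool(moves=[[[0.02,0,0.05],[0,0,0],1],[[0.02,0,0.1],[0,0,0],1],[[0.02,0,0.1],[0,0,0],1],[[0.02,0,0.1],[0,0,0],1]])

```text
time_s: 11.13
tool_pos: [0.6022, 0.0215, 0.0951]
ee_rot: [-180.0, -0.0, -61.5]
force: [-0.6, -0.1, -4.4]
finger_gap: 0.0121
```

Request:
drive_tool(moves=[[[0,0,0.04],[0,0,0],1],[[0,0,0.04],[0,0,0],1],[[0,0,0.04],[0,0,0],1]])

```text
time_s: 11.38
tool_pos: [0.6022, 0.0215, 0.0947]
ee_rot: [-180.0, -0.0, -61.5]
force: [0.9, -0.3, -3.6]
finger_gap: 0.0118
```

Request:
drive_tool(moves=[[[0,0,0.03],[0,0,0],1],[[0,0,0.03],[0,0,0],1],[[0,0,0.03],[0,0,0],1]])

```text
time_s: 11.63
tool_pos: [0.6022, 0.0215, 0.0946]
ee_rot: [-180.0, -0.0, -61.5]
force: [-1.0, -0.5, -0.8]
finger_gap: 0.012
```

Request:
drive_tool(moves=[[[0,0,0.03],[0,0,0],1],[[0,0,0.03],[0,0,0],1],[[0,0,0.03],[0,0,0],1]])

```text
time_s: 11.88
tool_pos: [0.6023, 0.0215, 0.0946]
ee_rot: [-180.0, -0.0, -61.5]
force: [-1.7, 0.7, 3.4]
finger_gap: 0.012
```

Request:
drive_tool(moves=[[[0,0,-0.04],[0,0,0],1],[[0,0,-0.04],[0,0,0],1],[[0,0,-0.04],[0,0,0],1]], force=5)

```text
time_s: 12.13
tool_pos: [0.6023, 0.0215, 0.0946]
ee_rot: [-180.0, -0.0, -61.5]
force: [-1.8, -0.3, 1.5]
finger_gap: 0.012
```

```bash
python3 - <<'E'
from go import *
to([0.6022,0.0215,0.0946],-61.57)
print(manip.get_state()['ft_torque'])
E
```

```text
t 12.13 pos [0.6023 0.0215 0.0946] rot [-1.7998e+02 -1.0000e-02 -6.1530e+01] gap 0.012 F [-1.8 -0.3  1.5]
 shift cm [-0.01  0.01 -0.  ] | 0.01 rv [-0.0003 -0.0002  0.0006]
[0.0563917  0.10588534 0.04733056]
```

Request:
drive_tool(moves=[[[0,0,0],[0,0,0],0.64],[[0,0,0],[0,0,0],0.64],[[0,0,0],[0,0,0],0.64],[[0,0,0],[0,0,0],0.64],[[0,0,0],[0,0,0],0.64]])

```text
time_s: 12.55
tool_pos: [0.6022, 0.0214, 0.0944]
ee_rot: [-180.0, -0.0, -61.5]
force: [-0.2, 0.5, 0.2]
finger_gap: 0.016
```

```bash
cat > tilt.py <<'E'
from go import *
def headfit(d,c0,verbose=True):
    """head plane tilt from wrist view; c0 = rib centre world xy; returns slopes deg in tool x,y"""
    W=cloud(d); s,p,R=cur()
    T=Ro.from_euler('xyz',[180,0,-61.55],degrees=True).inv().apply(W.reshape(-1,3)-np.r_[c0,0]).reshape(W.shape)
    r=np.hypot(T[...,0],T[...,1]+0.038)
    m=(r<0.020)&(r>0.011)&(np.abs(-T[...,2]-0.091)<0.02); q=T[m]
    for _ in range(5):
        A=np.c_[q[:,:2],np.ones(len(q))]; k=np.linalg.lstsq(A,q[:,2],rcond=None)[0]; e=q[:,2]-A@k; q=q[np.abs(e)<2.5*e.std()]
    print('head n',len(q),'slope deg (dz_down/dx,dy)',np.rad2deg(k[:2]).round(2),'z head',(-k[2]-k[1]*(-0.038)).round(4),'std',e.std().round(5))
    mm=(np.abs(T[...,0])<0.03)&(T[...,1]<-0.019)&(T[...,1]>-0.07)&(np.abs(-T[...,2]-0.091)<0.006); h=T[mm]
    print('head x',np.percentile(h[:,0],[.5,99.5]).round(4),'y end',np.percentile(h[:,1],.3).round(4))
E
python3 - <<'E'
from tilt import *
d=grab('wrist'); save(d,'wrist10.png',(220,100,420,250),4); to([0.6023,0.0215,0.0946],-61.55); headfit(d,[0.6026,0.0209]); print(manip.get_state()['ft_torque'])
E
```

```text
t 12.6 pos [0.6022 0.0214 0.0944] rot [180.    -0.   -61.54] gap 0.0157 F [ 0.8 -0.4  0.3]
 shift cm [ 0.   -0.01 -0.02] | 0.02 rv [ 0.     -0.      0.0002]
head n 2612 slope deg (dz_down/dx,dy) [0.82 0.06] z head 0.0913 std 0.00056
head x [-0.0205  0.0215] y end -0.06
[-0.03290197  0.00634125 -0.01495437]
```

View pics/wrist10.png

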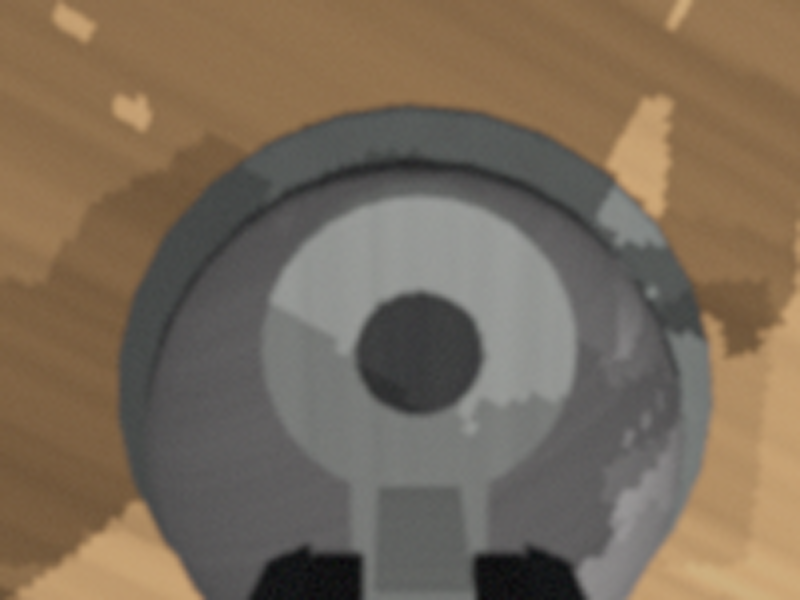

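It balances almost level on the dome, with the rib free between the jaws at about crop x=420. I'll wait a bit and check again.

Request:
drive_tool(moves=[[[0,0,0],[0,0,0],0.64],[[0,0,0],[0,0,0],0.64],[[0,0,0],[0,0,0],0.64],[[0,0,0],[0,0,0],0.64],[[0,0,0],[0,0,0],0.64]])

```text
time_s: 13.02
tool_pos: [0.6022, 0.0214, 0.0945]
ee_rot: [180.0, 0.0, -61.5]
force: [0.5, 0.3, -0.0]
finger_gap: 0.0157
```

```bash
python3 - <<'E'
from tilt import *
for i in range(4):
    d=grab('wrist'); headfit(d,[0.6026,0.0209])
to([0.6023,0.0215,0.0946],-61.55); 
W=cloud(d); T=Ro.from_euler('xyz',[180,0,-61.55],degrees=True).inv().apply(W.reshape(-1,3)-np.r_[0.6022,0.0214,0]).reshape(W.shape)
m=(np.abs(T[...,0])<0.012)&(np.abs(T[...,1])<0.022)&(-T[...,2]>0.117)&(-T[...,2]<0.13); q=T[m]; print('rib top x',np.percentile(q[:,0],[1,99]),np.median(q,0))
E
```

```text
head n 2625 slope deg (dz_down/dx,dy) [0.87 0.05] z head 0.0912 std 0.00056
head x [-0.0205  0.0215] y end -0.06
head n 2632 slope deg (dz_down/dx,dy) [0.9  0.02] z head 0.0913 std 0.00057
head x [-0.0206  0.0216] y end -0.06
head n 2628 slope deg (dz_down/dx,dy) [0.75 0.11] z head 0.0912 std 0.00057
head x [-0.0205  0.0215] y end -0.06
head n 2598 slope deg (dz_down/dx,dy) [0.87 0.1 ] z head 0.0912 std 0.00057
head x [-0.0205  0.0215] y end -0.06
t 13.22 pos [0.6022 0.0215 0.0945] rot [180.     0.   -61.54] gap 0.016 F [-0.2  0.1  0.6]
 shift cm [ 0.   -0.01 -0.01] | 0.02 rv [0.     0.     0.0002]
rib top x [-0.01143421  0.01150342] [ 0.00115288 -0.00720636 -0.12304047]
```

It is at rest, with a roll of about 0.9° and pitch about 0.1°, free of the pads. I'll open wider and withdraw straight up.

Request:
drive_tool(moves=[[[0,0,0],[0,0,0],0.3],[[0,0,0],[0,0,0],0.3],[[0,0,0],[0,0,0],0.3],[[0,0,0],[0,0,0],0.3],[[0,0,-0.5],[0,0,0],0.3]])

```text
time_s: 13.63
tool_pos: [0.6017, 0.0215, 0.0988]
ee_rot: [179.9, 0.1, -61.5]
force: [-0.7, -0.2, 0.2]
finger_gap: 0.0305
```

Request:
drive_tool(moves=[[[0,0,-1],[0,0,0],0.3],[[0,0,-2.5],[0,0,0],0.3],[[0,0,-4.5],[0,0,0],0.3],[[0,0,-7],[0,0,0],0.3],[[0,0,-9],[0,0,0],0.3]])

```text
time_s: 14.05
tool_pos: [0.6023, 0.0215, 0.1922]
ee_rot: [-179.9, -0.1, -61.5]
force: [-0.0, -0.8, -0.5]
finger_gap: 0.0306
```

```bash
python3 - <<'E'
from tilt import *
to([0.6023,0.0215,0.0946],-61.55)
d=grab('wrist'); save(d,'wrist11.png'); headfit(d,[0.6026,0.0209])
d=grab('wrist'); headfit(d,[0.6026,0.0209])
E
```

```text
t 14.05 pos [0.6023 0.0215 0.1922] rot [-1.7991e+02 -6.0000e-02 -6.1530e+01] gap 0.0306 F [-0.  -0.8 -0.5]
 shift cm [-0.01  0.02  9.76] | 9.76 rv [-0.0015 -0.0011  0.0003]
head n 1071 slope deg (dz_down/dx,dy) [0.8  0.15] z head 0.0913 std 0.00062
head x [-0.0201  0.0218] y end -0.0598
head n 1024 slope deg (dz_down/dx,dy) [0.86 0.28] z head 0.0913 std 0.00065
head x [-0.0201  0.0218] y end -0.0597
```

View pics/wrist11.png

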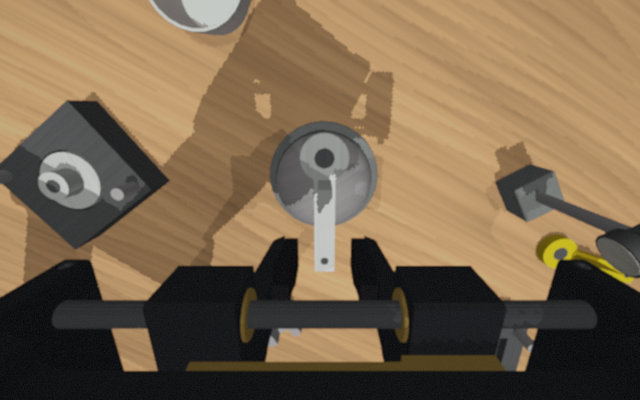

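The casting balances on the dome alone (head (325,158), arm end (325,260)). I'll back up a little and make the final checks.

Request:
drive_tool(moves=[[[0,2,-2],[0,0,0],0.3],[[0,4,-4],[0,0,0],0.3],[[0,5,-5],[0,0,0],0.3],[[0,5,-5],[0,0,0],0.3],[[0,5,-5],[0,0,0],0.3]])

```text
time_s: 14.57
tool_pos: [0.5583, -0.0024, 0.2393]
ee_rot: [-180.0, -0.0, -61.6]
force: [-0.4, 0.3, -0.4]
finger_gap: 0.031
```

Request:
drive_tool(moves=[[[0,0,0],[0,0,0],0.3],[[0,0,0],[0,0,0],0.3],[[0,0,0],[0,0,0],0.3],[[0,0,0],[0,0,0],0.3],[[0,0,0],[0,0,0],0.3]])

```text
time_s: 14.98
tool_pos: [0.5583, -0.0022, 0.239]
ee_rot: [180.0, 0.0, -61.5]
force: [0.4, 1.2, 1.1]
finger_gap: 0.031
```

```bash
python3 - <<'E'
from tilt import *
d=grab('wrist'); headfit(d,[0.6026,0.0209])
d=grab('wrist'); headfit(d,[0.6026,0.0209])
W=cloud(d);T=Ro.from_euler('xyz',[180,0,-61.55],degrees=True).inv().apply(W.reshape(-1,3)-np.r_[0.6026,0.0209,0]).reshape(W.shape)
for n,y0,y1 in(('head',-0.058,-0.05),('arm',0.05,0.076)):
    m=(np.abs(T[...,0])<0.008)&(T[...,1]>y0)&(T[...,1]<y1)&(-T[...,2]>0.075)&(-T[...,2]<0.11); print(n,m.sum(),np.median(-T[...,2][m]))
e=grab('scene'); save(e,'scene12.png'); save(grab('top'),'top12.png')
print(np.round(manip.get_state()['joint_velocities'],2))
im=e['image']; V=cloud(e)
piv=None
m=(V[...,2]>0.055)&(V[...,2]<0.09)&(np.hypot(V[...,0]-0.354,V[...,1]+0.335)<0.02); print('knob',m.sum(),np.median(V[m],0))
E
```

```text
head n 906 slope deg (dz_down/dx,dy) [1.03 0.16] z head 0.0913 std 0.00065
head x [-0.0199  0.022 ] y end -0.0592
head n 914 slope deg (dz_down/dx,dy) [1.02 0.1 ] z head 0.0913 std 0.00068
head x [-0.0199  0.0221] y end -0.0592
head 147 0.0913559460648692
arm 334 0.09121777880083087
[-0.1  -0.14  0.02  0.01 -0.   -0.04]
knob 45 [ 0.35218466 -0.32864551  0.07483616]
```

View pics/scene12.png

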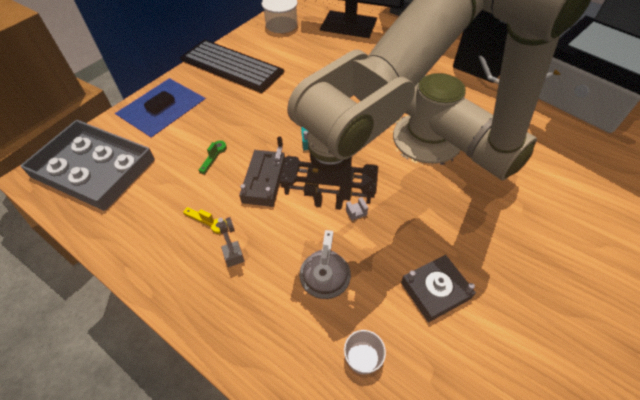

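The scene view shows the casting level on the dome at (326,268). The strap is swung clear at (277,150). The vee block (357,209), tub (365,354), flange (440,285) and gauge (231,250) are where they were. I'll hand in.

```bash
python3 -c "
from plant import manip
print(manip.sign_off())"
```

```text
the job is handed in; nothing more can be done
None
```

The casting is balanced right side up on the steel dome, touching nothing else, and I handed the job in at about 15 s of the 64 s allowed.

**What I did**
- I pushed the strap's knob round its arc with closed fingers. The strap went from about 0.23 rad to about 1.53 rad, past the 1.2 rad that counts as fully clear.
- I gripped the casting by its rib (measured gap 11.9 mm) and lifted it straight out of the die.
- I found the dome with the wrist camera (fit error 0.6 mm), lowered the casting until the dome took its weight, then released it and backed the arm away.

**Last checks**
- **Level:** The head and the arm end are at the same height within 0.2 mm. There is a small sideways roll of about 0.9–1.0° and almost no pitch (about 0.1°). I left the roll as it was, since it counts as balanced and re-gripping risked disturbing it.
- **Still:** Repeated wrist-camera views over about 2 s after release gave roll readings of 0.75–1.03°, the spread I'd expect from measurement noise.
- **Other objects:** By eye in the last scene picture, the flange, slotted block, tub and gauge stand are where they started. I did not re-measure them.
- **Disagreement:** The scene camera put the strap knob about 7 mm from the wrist camera's position. It sees the knob from one side, and both readings have the strap well clear.

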